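# Park a swinging jar caddy over the receiving cup

## Task

Take the trolley by its black grip block and drive the hanging jar caddy along the rail, out of its parking stand, until its ball foot is over the middle of the steel receiving cup: the foot catches on the stand's bar and the caddy swings when it snaps free, so calm it by moving the trolley, without touching the caddy itself. Keep it level and still over the cup for five seconds, then let go and back away, leaving it hanging there. Do not swing it so hard that the jars spill, run the trolley into the end stops, push the parking stand away, or disturb the tip rack, the jar and the trough.

Things in the scene. Friction and masses are not known exactly. Their poses are not given: they have to be found in the camera images.
- rail: Fixed aluminium transfer rail, a 16 mm square bar 800 mm long, axis 275 mm above the table, on two posts 385 mm either side of the middle (foot plates 120 x 70 mm). Origin: on the table under the middle of the bar. Its y axis runs along the bar (+y towards the robot's left), z up. Rubber end stops stop the trolley 300 mm either side of the middle; stay within 280 mm.
- trolley (a joint): Position (m) of the steel trolley along the rail, 0 at the middle, growing along the rail's +y; range -0.30 to 0.30. It starts at 0, in the middle. Trolley 0.3 kg, sliding friction about 2 N plus 3 N per m/s; it stays where it is left.
- trolley_grip (a point): Middle of the black grip block on the trolley's top, 315 mm above the table. The block is 34 mm across the rail, 30 mm along it and 42 mm high (291 to 333 mm above the table), standing on the steel saddle (36 mm across, 70 mm along the rail). Axes parallel to the rail's. It can be gripped from above, along or across the rail.
- caddy (a joint): Swing angle (rad) of the caddy about its pivot pin (172 mm above the table, right under the grip block): 0 when level, positive when the ball foot is off towards the rail's +y. It swings like a 680 mm simple pendulum (period 1.65 s, whatever its mass): angle'' = -(9.81*angle + trolley acceleration along +y)/0.68. Hardly damped: it swings on for a minute. Jars spill at 0.55 rad.
- caddy_foot (a point): Centre of the steel ball foot (16 mm) under the hanging caddy, 100 mm below the pivot, 72 mm above the table when level; turns with the caddy. The caddy is a white tray, 272 mm along the rail and 80 mm wide, with four jars fixed in it (tops 38 mm above the pivot), about 0.7 kg (varies), centre of mass 12 mm below the pivot.
- parking_stand: Heavy steel stand (2 kg, loose) under the middle of the rail, base 100 mm along the rail, 90 mm across. Two round 10 mm cross bars, 22 mm either side of its middle, axes 65 mm above the table, hold the ball foot between them: it must be dragged over one, and snaps free, swung back about 0.33 rad, with the trolley about 60 mm from the middle. Origin: centre of the underside; axes as the rail's.
- cup_mouth (a point): Centre of the mouth of the steel receiving cup, 50 mm above the table, 68 mm outer diameter, on a white base 100 x 90 mm fixed right under the rail, on one side of the parking stand or the other, 150 to 200 mm from it. The foot passes 14 mm above its rim.
- tip_rack: Blue pipette tip rack 85 x 90 x 40 mm, loose, under the rail on the side where the cup is not. Origin: centre of its underside. Leave alone.
- jar: White jar with red cap, 56 mm across, 75 mm high, behind the rail. Origin: centre of its underside. Leave alone.
- reservoir: Clear open reagent trough 70 x 140 x 40 mm, behind the rail. Origin: centre of its underside. Leave alone.
Mind the look-alikes: they are no part of the job. What is shaped like the part that bears cup_mouth but green or red is not meant.

How it is judged (in metres and radians):
On the way, in this order (a step that is already met when the one before it is completed fails the run):
1. the caddy is driven clear of the parking stand (trolley more than 100 mm from the middle) ((value of joint trolley above 0.1 m or value of joint trolley below -0.1 m)), for 0.1 s.
2. the caddy hangs level and still with its ball foot over the cup for 4 s (horizontal distance between caddy_foot and cup_mouth below 0.018 m and angle between caddy_foot's own z axis and vertical below 0.08 rad and velocity of joint caddy between -0.35 and 0.35 rad/s), for 4 s.
At the end, for the whole second after the job is handed in: the ball foot hangs within 18 mm (horizontally) of the middle of the cup's mouth, the caddy swings less than 0.08 rad from level and slower than 0.35 rad/s, and the trolley is released (all of step 2); the robot touches nothing.
It fails at once if the robot touches the caddy (contact force between any of the fingers, the arm and caddy above 0.3 N).
It fails at once if the caddy tips more than 0.55 rad and spills its jars (angle between caddy_foot's own z axis and vertical above 0.55 rad).
It fails at once if the trolley runs into an end stop (value of joint trolley above 0.29 m or value of joint trolley below -0.29 m).
It fails at once if the parking stand is pushed away by more than 20 mm (distance of parking_stand from where it was at the start of the episode above 0.02 m).
It fails at once if the tip rack, the jar or the trough is disturbed (distance of any of tip_rack, jar, reservoir from where it was at the start of the episode above 0.02 m).
It also fails if it takes over 54 s, if anything falls off the work surface, if the arm or the gripper's body presses on something with over 40 N, if the wrist force passes 120 N, or if a joint passes its speed limit or range.

## Robot

A 7-joint arm with a two-finger parallel gripper is mounted at the origin on the work surface. World frame = base frame: x ahead of the robot, y to its left, z up, the work surface at z = 0. Lengths are in mm, angles in rad, forces in N, time in s.
With the tool pointing down it reaches from about 400 to 900 mm from the base axis. Payload 5.5 kg.
Tool frame: the origin (TCP) lies midway between the tips of the shut fingers; the grasp point (between the pads) lies 19 mm behind it (manip.pinch_z is the distance from the TCP to the grasp point, in mm); z points along the fingers, y is the line along which they close (so a half turn about z gives the same grasp; the last joint's range is limited). The gripper opens to 92 mm and grips with 3 to 60 N. Pads are 19 mm wide; open, the fingers measure 130 mm over their backs; the gripper's body (75 mm by 190 mm) begins 47 mm behind the grasp point.
Start: joints at [1.368, 0.501, -0.427, 1.55, 0.221, 1.138, -0.21], TCP at [291.971, -580.735, 226.729] pointing down, gripper open.
Joint ranges: [-2.88, 2.88], [-0.31, 2.03], [-1.54, 1.56], [0.2, 2.42], [-1.41, 4.55], [0.19, 2.02], [-2.57, 2.57]. Speed limits (rad/s): [2.57, 2.57, 3.14, 3.14, 3.14, 3.14, 3.14].

## Interface

Orientations are given as a 3x3 rotation matrix whose columns are the frame's x, y, z axes.
In Python, from bench import manip gives the robot as it stands.
- The arm moves only by the tool drive_tool, never from a script. Its argument "targets" is a list that holds one entry, the list of rows, each a list of 7 numbers: the finger opening in cm, from 0 to 9.18, then the shift along the world's x, y, z in cm, then the turn, a rotation vector about the world's x, y, z in degrees. A call has 1 to 20 rows; each row shifts and turns the commanded pose from where the row before left it; what a row does not reach is not made up. A row lasts 1/8 s, in which the tool goes at most 62.5 mm and 10.7 degrees, less where a joint would pass 70% of its speed; a pose out of reach is approached as far as the arm can. A call with a gripper value outside its range is refused whole. The fingers move at their own pace and stop on an object; "grip_force" is the grip in N (left out, the last holds). Time passes only in rows, so rows that do not move let the fingers close. It gives the time, the measured TCP pose, the force, the opening and the grip force at its end, in the units of the state.
- manip.sense(): the state, without advancing time (a new reading comes with each control period).
- manip.snapshot(name): name is "scene" or "top" or "wrist"; returns a dict with "color" (400x640x3 uint8, blue, green, red), "vfov" (degrees; the focal length in pixels is half the picture's height over the tangent of half this angle, whatever the lens; pixels are square), "cx", "cy" (the principal point, pixels), "k1" (the pictures are not rectified: a ray, as slopes to the right and down, at radius r is drawn at 1 + k1 r^2 times it, then the intrinsics apply), "origin" and "attitude" of the camera in the world. Camera axes: x right, y down, z forward; pixel columns grow to the right and rows downward; lengths in mm; the calibration is good to about 2 mm. A picture is of the moment at which its call begins. There is no depth.
- manip.close_job(): hands the job in; it is judged then, once.
Trained networks look in the newest picture that a camera, given by its name, has taken for a name from the list of things; names that differ only in an ending like _2 or _b are one class to them, and where a whole thing is asked for, a point or a joint stands for the part that bears it (a point fixed in the world has none). Each returns a list of dicts, best first, with "conf" (0 to 1); they miss things now and then, are a little off and sometimes report something else, mostly with a low value. They report only what shows in the picture. A call takes as long as a camera call. They do not tell look-alikes from the thing itself.
- manip.find_in(name, camera): "uv" ([column, row] in pixels, amid what is visible of it).
The state is a dict: "clock": time; "q": joint angles; "joint_velocities": joint speeds; "effort": joint torques, N m; "eef_pos": TCP position; "ee_rot": TCP orientation; "ft_force": force on the tool from outside, world axes, zero at the start; "moment": the same for the moment, N m; "width": finger opening in mm; "finger_force": force on a finger pad.
Only numpy, scipy, OpenCV 4.12 (cv2) and the standard library are available. Lean on these libraries where they do the work, as an engineer would, in place of code of your own. Each camera call takes 0.05 s, during which the arm holds its last target. There are 200 camera calls.

## Working session

There is one attempt and no reset: what is moved stays moved. The work goes in short steps, Python scripts to look and compute and a tool call to move; the robot and the scene stay as the last step left them, time stands still between calls to the robot, and variables do not carry over. Pictures are saved under pics/ and viewed, at most 10 in all, crops included, and the job is handed in when it is done.

Besides the shell and the picture viewer there is one more tool, called in YAML: its name, and indented under it one key for each argument. drive_tool: Moves the arm, as the interface text tells. Its arguments: {"type":"object","properties":{"targets":{"type":"array","items":{"type":"array","items":{"type":"array","items":{"type":"number"}}}},"grip_force":{"type":"number"}},"required":["targets"]}

```bash
mkdir -p pics; ls
cat > h.py <<'E'
import numpy as np, cv2
from bench import manip
def ray(s,uv):
    f=s["color"].shape[0]/2/np.tan(np.radians(s["vfov"])/2)
    d=np.array([(uv[0]-s["cx"])/f,(uv[1]-s["cy"])/f]); u=d.copy()
    for _ in range(30): u=d/(1+s["k1"]*(u@u))
    v=np.array(s["attitude"])@np.array([u[0],u[1],1.]); return np.array(s["origin"],float),v/np.linalg.norm(v)
def atz(s,uv,z):
    o,v=ray(s,uv); return o+v*(z-o[2])/v[2]
def tri(a,ua,b,ub):
    o1,v1=ray(a,ua);o2,v2=ray(b,ub)
    t=np.linalg.lstsq(np.c_[v1,-v2],o2-o1,rcond=None)[0]
    p,q=o1+t[0]*v1,o2+t[1]*v2; return (p+q)/2,np.linalg.norm(p-q)
def proj(s,p):
    f=s["color"].shape[0]/2/np.tan(np.radians(s["vfov"])/2)
    c=np.array(s["attitude"]).T@(np.array(p)-s["origin"]); u=c[:2]/c[2]
    return u*(1+s["k1"]*(u@u))*f+[s["cx"],s["cy"]]
E
python3 - <<'E'
from h import *
np.set_printoptions(precision=3,suppress=True)
for c in ["scene","top"]:
    s=manip.snapshot(c); cv2.imwrite(f"pics/{c}0.png",s["color"]); print(c,s["origin"],s["vfov"],s["k1"])
    for n in ["rail","trolley_grip","caddy","cup_mouth","parking_stand","tip_rack","jar","reservoir"]:
        print(n,[(np.round(d["uv"],1),round(d["conf"],2)) for d in manip.find_in(n,c)])
print(manip.sense())
E
```

```text
pics
scene [ 933.45   383.265 1122.721] 51.799444426214194 -0.07458835498277223
rail [(array([297.8, 207.2]), 0.63)]
trolley_grip [(array([295.2, 204.5]), 0.83)]
caddy [(array([298.6, 211. ]), 0.58)]
cup_mouth [(array([360.9, 217.6]), 0.97), (array([434.5, 216.2]), 0.89), (array([406.1, 260.8]), 0.85), (array([338.9, 274.8]), 0.67)]
parking_stand [(array([288.2, 235.2]), 0.95)]
tip_rack [(array([254.5, 194.6]), 0.58), (array([299.9, 214.4]), 0.22)]
jar [(array([222.9, 256.5]), 0.72), (array([284.1, 297.3]), 0.34)]
reservoir []
top [ 269.71    75.386 1212.368] 54.18368124035372 -0.07507650440410785
rail [(array([333.9, 184.8]), 0.78)]
trolley_grip [(array([333.6, 186.9]), 0.82)]
caddy [(array([330.8, 187.2]), 0.69)]
cup_mouth [(array([222.6, 279.6]), 0.87), (array([226.4, 219. ]), 0.84), (array([283.9, 239.2]), 0.81), (array([268.4, 179.3]), 0.67)]
parking_stand [(array([327.2, 204.7]), 0.82)]
tip_rack [(array([387.2, 205.7]), 0.8)]
jar [(array([364.8, 130.6]), 0.61)]
reservoir [(array([303.6, 132.8]), 0.69)]
{'clock': 0.9, 'q': array([ 1.368,  0.501, -0.427,  1.55 ,  0.221,  1.138, -0.21 ]), 'joint_velocities': array([-0.001,  0.001,  0.   , -0.   ,  0.001, -0.002, -0.   ]), 'effort': array([ -0.   , -56.643,  -5.81 , -27.951,  -0.067,   0.021,   0.   ]), 'eef_pos': array([ 291.964, -580.747,  226.742]), 'ee_rot': array([[ 0.893,  0.449,  0.   ],
       [ 0.449, -0.893, -0.   ],
       [ 0.   ,  0.   , -1.   ]]), 'ft_force': array([-0.219, -0.443,  0.232]), 'moment': array([ 0.052, -0.032,  0.034]), 'finger_force': 0.0, 'width': 91.72737931078154}
```

View pics/scene0.png

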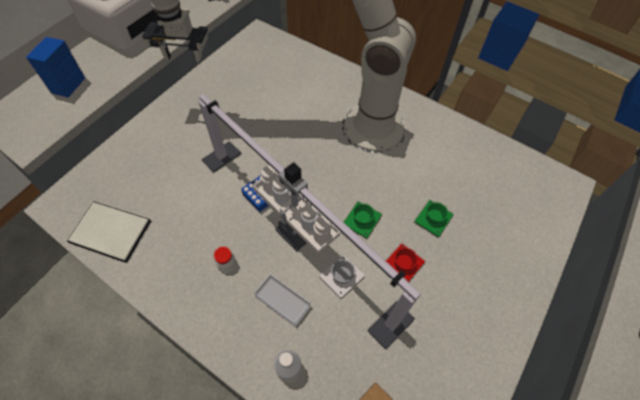

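View pics/top0.png

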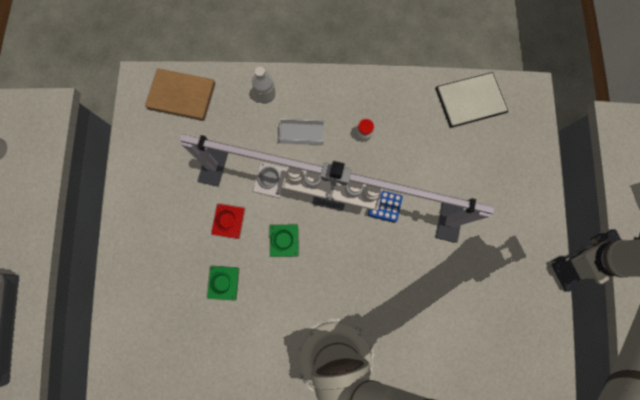

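Run:
```python
from h import *
np.set_printoptions(precision=1,suppress=True)
a=manip.snapshot("scene");b=manip.snapshot("top")
print("grip",tri(a,[295.2,204.5],b,[333.6,186.9]))
S=[[360.9,217.6],[434.5,216.2],[406.1,260.8],[338.9,274.8]];T=[[222.6,279.6],[226.4,219],[283.9,239.2],[268.4,179.3]]
for u in S:
  print(u,atz(a,u,40),[ (i,*tri(a,u,b,t)) for i,t in enumerate(T) if tri(a,u,b,t)[1]<25])
for t in T: print(t,atz(b,t,40))
print("grip top",atz(b,[333.6,186.9],325),"stand",atz(b,[327.2,204.7],40),"rack",atz(b,[387.2,205.7],30), tri(a,[254.5,194.6],b,[387.2,205.7]))
```

```text
grip (array([490.1,  18. , 147.9]), np.float64(1.2162591517655799))
[360.9, 217.6] [364.6 166.3  40. ] [(2, array([351.3, 160.6,  14.2]), np.float64(1.1653469330772892)), (3, array([480.3, 198. , 251.4]), np.float64(23.111726384788465))]
[434.5, 216.2] [232.4 347.3  40. ] [(0, array([224.1, 343. ,  23.9]), np.float64(8.433256461986792))]
[406.1, 260.8] [410.1 345.   40. ] [(1, array([406.3, 340.7,  28.1]), np.float64(8.668578954704566))]
[338.9, 274.8] [553.9 210.8  40. ] [(3, array([541. , 210.7,   9.8]), np.float64(10.556782192742782))]
[222.6, 279.6] [226.3 335.4  40. ]
[226.4, 219] [406.5 334.   40. ]
[283.9, 239.2] [349.7 158.2  40. ]
[268.4, 179.3] [532. 212.  40.]
grip top [453.7  27.1 325. ] stand [457.1  30.3  40. ] rack [ 459.7 -154.9   30. ] (array([ 466.1, -163.6,   -1.7]), np.float64(5.535276062710961))
```

The scene shows the caddy on the rail with the black grip block at scene (292,172) / top (337,169). There are four cup candidates:
- Green at scene (361,218) and (434,216): wrong colour.
- Red at (406,261): wrong colour.
- Steel cup on a white base at scene (339,275) / top (268,180): this fits, and it lies under the rail on the side away from the rack.

I'll confirm it in an enlarged crop.

Run:
```python
from h import *
np.set_printoptions(precision=1,suppress=True)
a=manip.snapshot("scene");b=manip.snapshot("top")
ca=cv2.resize(a["color"][150:310,250:440],None,fx=3.6,fy=3.6,interpolation=cv2.INTER_CUBIC)[:580]
cb=cv2.resize(b["color"][120:220,170:370],None,fx=4,fy=4,interpolation=cv2.INTER_CUBIC)
cv2.imwrite("pics/ca.png",ca);cv2.imwrite("pics/cb.png",cb)
for n,s,(x0,x1,y0,y1) in (("scene",a,(275,310,155,190)),("top",b,(322,350,155,182))):
    g=s["color"].max(2)[y0:y1,x0:x1]
    for th in (35,50,65):
        k,l,st,c=cv2.connectedComponentsWithStats((g<th).astype(np.uint8))
        print(n,th,[(st[i],c[i]+[x0,y0]) for i in range(1,k) if st[i,4]>15])
```

```text
scene 35 [(array([ 10,   9,  15,  19, 202], dtype=int32), array([292.4, 173.2]))]
scene 50 [(array([ 10,   9,  16,  20, 230], dtype=int32), array([292.4, 173.6]))]
scene 65 [(array([ 10,   8,  16,  22, 257], dtype=int32), array([292.6, 173.5])), (array([ 5, 24,  5,  5, 16], dtype=int32), array([281.8, 181.2]))]
top 35 [(array([  8,   8,  13,  15, 141], dtype=int32), array([336. , 170.1]))]
top 50 [(array([  8,   7,  13,  17, 176], dtype=int32), array([335.9, 170.2]))]
top 65 [(array([  0,   7,  22,  20, 238], dtype=int32), array([334.9, 171.4]))]
```

View pics/ca.png

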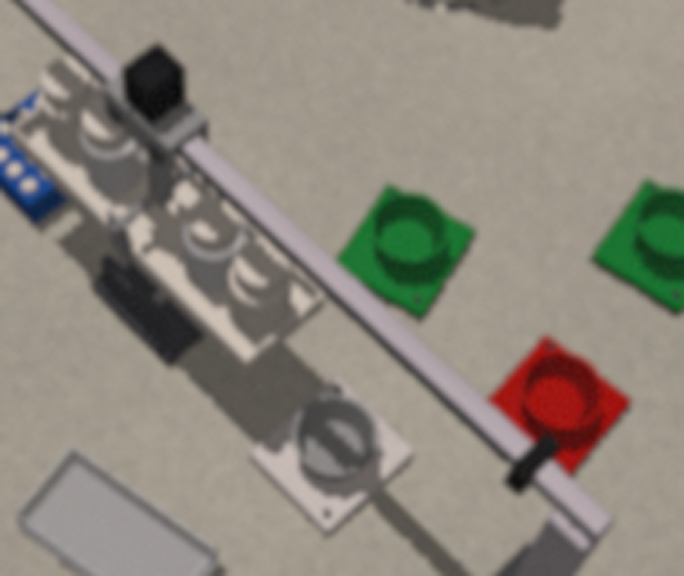

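View pics/cb.png

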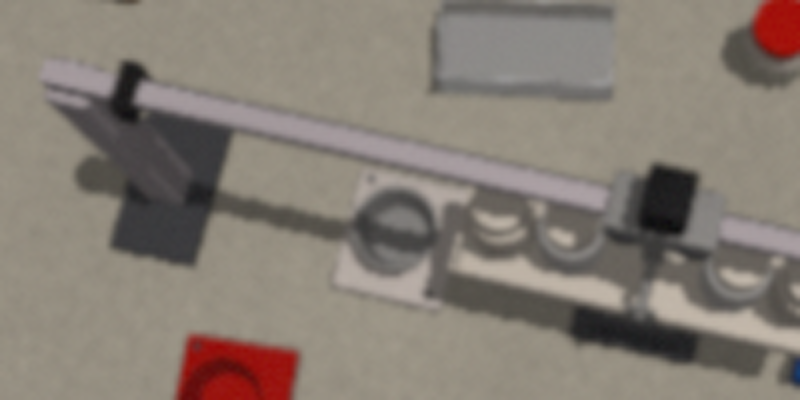

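The crop confirms the steel cup on its white base, with the mouth centre at about scene (343.6,271.7) / top (269.5,177). Next I'll measure the rail line, the block and the cup.

Run:
```python
from h import *
from scipy.optimize import least_squares
np.set_printoptions(precision=1,suppress=True)
a=manip.snapshot("scene");b=manip.snapshot("top")
g,dg=tri(a,[292.4,173.4],b,[336,170.1]);c,dc=tri(a,[343.6,271.7],b,[269.5,177]);e,de=tri(a,[397.8,278.6],b,[201.8,143])
e2,_=tri(a,[208,107],b,[472,205])
print("grip",g,dg,"cup",c,dc,"stop+",e,de,"stop-",e2,_,"cup z50",atz(a,[343.6,271.7],50),atz(b,[269.5,177],50))
# rail colour
img=b["color"].astype(int); hsv=cv2.cvtColor(b["color"],cv2.COLOR_BGR2HSV)
m=((img[...,0]-img[...,1]>6)&(img[...,2]>120)&(img[...,2]-img[...,0]<40)); m[:130]=0;m[215:]=0;m[:,:178]=0;m[:,500:]=0
ys,xs=np.nonzero(m);print(len(xs))
P=np.array([atz(b,[x,y],283)[:2] for x,y in zip(xs,ys)])
vx,vy,x0,y0=cv2.fitLine(P.astype(np.float32),cv2.DIST_HUBER,0,.01,.01).ravel()
d=np.array([vx,vy])*np.sign(vy);n=np.array([-d[1],d[0]]);r=(P-[x0,y0])@n;ok=abs(r)<12
print("rail dir",d,"ang deg",np.degrees(np.arctan2(-d[0],d[1])),"spread",r[ok].std(),ok.mean())
# pose fit of grip block by box silhouette
t=(P[ok]-[x0,y0])@d;print("ends",[x0,y0]+d*t.min(),[x0,y0]+d*t.max(),"mid",[x0,y0]+d*(t.min()+t.max())/2)
o=np.array([x0,y0])
for q in (g[:2],c[:2],e[:2],e2[:2],atz(b,[269.5,177],50)[:2],atz(a,[343.6,271.7],50)[:2]): print("along",(q-o)@d,"off",(q-o)@n)
# silhouette fit block
Y=np.array([d[0],d[1],0]);X=np.array([d[1],-d[0],0])
def cen(s,p):
    pts=[proj(s,np.array([p[0],p[1],315])+X*i*17+Y*j*15+np.array([0,0,k*21])) for i in(-1,1) for j in(-1,1) for k in(-1,1)]
    h=cv2.convexHull(np.array(pts,np.float32));M=cv2.moments(h);return np.array([M["m10"],M["m01"]])/M["m00"]
for cs in ((1,1),(1,0),(0,1)):
  f=least_squares(lambda p:np.r_[cs[0]*(cen(a,p)-[292.4,173.4]),cs[1]*(cen(b,p)-[336,170.1])],g[:2]);print("block fit",f.x,f.fun,"along",(f.x-o)@d,"off",(f.x-o)@n)
```

```text
grip [497.5  21.6 309.2] 1.391931047003971 cup [538.8 212.7  35.9] 7.20163113315932 stop+ [569.7 357.5 271.7] 1.564325133505688 stop- [ 428.7 -323.6  269.2] 4.294385944961829 cup z50 [542.4 218.1  50. ] [537.  207.8  50. ]
46
rail dir [-0.6  0.8] ang deg 37.295822 spread 6.001180704556815 0.6086956521739131
ends [ 449.3 -139.8] [398.2 -72.7] mid [ 423.8 -106.3]
along 48.87675930325268 off -136.17000581955088
along 175.86361565373159 off -284.7371903597646
along 272.3324590368126 off -397.0826955494604
along -184.01738600390814 off 127.7293905229064
along 173.044541957717 off -280.36392567298316
along 177.98731148704206 off -290.9407079611135
block fit [497.5  21.6] [-0.5 -1.6 -0.1 -0.7] along 48.87677728900882 off -136.1699822063028
block fit [500.   21.6] [-1.1 -0.9 -0.  -0. ] along 47.40336166269722 off -138.10440900733965
block fit [495.9  21.6] [-0.  -0.  -0.1 -0. ] along 49.83447159158699 off -134.91263872967286
```

drive_tool:
  targets:
    - [[9.1,0,0,6,0,0,0],[9.1,0,0,6,0,0,0],[9.1,0,0,6,0,0,0],[9.1,0,0,6,0,0,0],[9.1,1.42,4.32,0,0,0,8.85],[9.1,1.42,4.32,0,0,0,8.85],[9.1,1.42,4.32,0,0,0,8.85],[9.1,1.42,4.32,0,0,0,8.85],[9.1,1.42,4.32,0,0,0,8.85],[9.1,1.42,4.32,0,0,0,8.85],[9.1,1.42,4.32,0,0,0,8.85],[9.1,1.42,4.32,0,0,0,8.85],[9.1,1.42,4.32,0,0,0,8.85],[9.1,1.42,4.32,0,0,0,8.85],[9.1,1.42,4.32,0,0,0,8.85],[9.1,1.42,4.32,0,0,0,8.85],[9.1,1.42,4.32,0,0,0,8.85],[9.1,1.42,4.32,0,0,0,8.85],[9.1,1.42,4.32,0,0,0,8.85],[9.1,1.42,4.32,0,0,0,8.85]]

```text
clock: 3.7
eef_pos: [519.6, 111.6, 467.0]
ee_rot: [[-0.98, 0.199, 0.001], [0.199, 0.98, -0.001], [-0.001, -0.0, -1.0]]
ft_force: [0.5, 0.4, 1.0]
width: 91.2
finger_force: 0.0
```

Run:
```python
from h import *
import pickle
np.set_printoptions(precision=3,suppress=True)
s=manip.snapshot("wrist");cv2.imwrite("pics/w1.png",s["color"]);pickle.dump(s,open("w1.pkl","wb"));print(s["origin"],s["vfov"],s["k1"],np.array(s["attitude"]))
for n in ["trolley_grip","cup_mouth"]: print(n,[(np.round(d["uv"],1),round(d["conf"],2)) for d in manip.find_in(n,"wrist")])
t=manip.sense();print(t["clock"],t["q"],t["eef_pos"],t["ee_rot"])
```

```text
[454.35  125.549 625.51 ] 65.3712915786738 -0.010902985576587408 [[ 0.199  0.948  0.248]
 [ 0.98  -0.192 -0.051]
 [-0.001  0.253 -0.967]]
trolley_grip [(array([248.8, 154. ]), 0.72)]
cup_mouth [(array([431.9,  63.8]), 0.87), (array([332.8,  52.7]), 0.6), (array([377.3, 147.7]), 0.56)]
3.85 [ 0.676  0.275 -1.178  1.463  0.251  1.571  0.884] [518.692 113.759 466.597] [[-0.98   0.197 -0.001]
 [ 0.197  0.98   0.002]
 [ 0.001  0.002 -1.   ]]
```

View pics/w1.png

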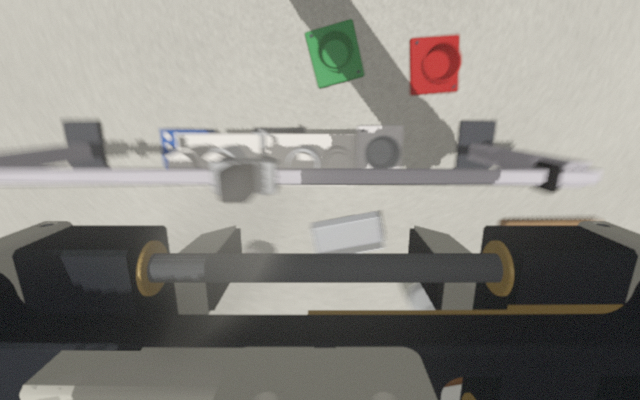

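The wrist view shows the rail along row ~176, the grip block at about (235,180), the steel cup with its mouth at about (383,151), and green and red look-alikes at (335,52) and (437,62).

Run:
```python
from h import *
import pickle
np.set_printoptions(precision=1,suppress=True)
s=pickle.load(open("w1.pkl","rb"));im=s["color"]
c=cv2.resize(im[115:205,205:425],None,fx=3.6,fy=3.6,interpolation=cv2.INTER_CUBIC);cv2.imwrite("pics/w1c.png",c)
# rail edges: strongest vertical gradients
g=cv2.GaussianBlur(im,(3,3),0).astype(int).sum(2)
for x in (20,60,110,300,340,450,480,520,585):
    d=np.diff(g[155:200,x]);up=d.argmax()+155.5;dn=d.argmin()+155.5
    print(x,up,dn,d.max(),d.min())
b=manip.snapshot("top"); cv2.imwrite("pics/top1.png",b["color"])
```

```text
20 166.5 178.5 42 -13
60 160.5 179.5 34 -15
110 155.5 164.5 30 -23
300 169.5 159.5 47 -56
340 184.5 167.5 108 -32
450 184.5 168.5 63 -63
480 184.5 163.5 56 -16
520 169.5 181.5 60 -23
585 172.5 165.5 21 -16
```

View pics/w1c.png

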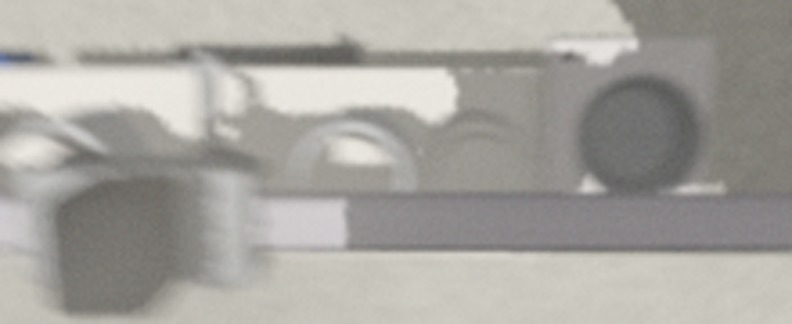

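Run:
```python
from h import *
import pickle
np.set_printoptions(precision=1,suppress=True)
s=pickle.load(open("w1.pkl","rb"));a=manip.snapshot("scene");b=manip.snapshot("top")
cw=[382.8,151.9]
print("cup z50: w",atz(s,cw,50),"top",atz(b,[269.5,177],50),"scene",atz(a,[343.6,271.7],50))
print("tri w-top",tri(s,cw,b,[269.5,177]),"w-scene",tri(s,cw,a,[343.6,271.7]))
print("block w-top",tri(s,[238,183],b,[336,170.1]),"w-sc",tri(s,[238,183],a,[292.4,173.4]),atz(s,[238,183],315))
for x in(300,340,450,480):print("rail",x,(atz(s,[x,168],283)+atz(s,[x,184.8],275))/2, atz(s,[x,176.3],280))
# rail in top image: profile across at columns
im=b["color"]
for x in (220,235,250,300,390,410,430,450):
    y0=int(138+ (x-181)*(212-138)/(494-181)); col=im[y0-9:y0+10,x].astype(int)
    w=np.clip(col[:,0]-col[:,1]+2*0,0,None); print(x,y0,(w*np.arange(y0-9,y0+10)).sum()/max(w.sum(),1),w.sum(), atz(b,[x,(w*np.arange(y0-9,y0+10)).sum()/max(w.sum(),1)],281)[:2])
```

```text
cup z50: w [537.9 217.4  50. ] top [537.  207.8  50. ] scene [542.4 218.1  50. ]
tri w-top (array([529.8, 206.9,  91. ]), np.float64(8.668810943912522)) w-scene (array([539.4, 217.7,  42.9]), np.float64(1.7355380694564928))
block w-top (array([503.2,  19.5, 293.5]), np.float64(2.9000238073353386)) w-sc (array([501.2,  25.9, 316.5]), np.float64(0.7271529988944103)) [501.3  25.8 315. ]
rail 300 [513.5  84.9 279. ] [513.1  85.1 280. ]
rail 340 [522.5 129.2 279. ] [522.  129.3 280. ]
rail 450 [547.1 251.2 279. ] [546.6 250.8 280. ]
rail 480 [553.9 284.6 279. ] [553.3 284.1 280. ]
220 147 149.1818181818182 33 [551.9 307.3]
235 150 149.6 5 [551.5 269.9]
250 154 152.875 8 [543.9 232.2]
300 166 165.44444444444446 9 [514.6 107.8]
390 187 0.0 0 [ 987.5 -123.7]
410 192 0.0 0 [ 990.3 -179. ]
430 196 195.55555555555554 18 [ 446.8 -212. ]
450 201 203.64705882352942 34 [ 427.8 -261.2]
```

drive_tool:
  targets:
    - [[9.1,-0.58,-2.93,-2,0,0,0],[9.1,-0.58,-2.93,-2,0,0,0],[9.1,-0.58,-2.93,-2,0,0,0],[9.1,0,0,0,0,0,0],[9.1,0,0,0,0,0,0]]

```text
clock: 4.62
eef_pos: [501.9, 22.0, 407.4]
ee_rot: [[-0.979, 0.205, 0.001], [0.205, 0.979, -0.0], [-0.001, -0.0, -1.0]]
ft_force: [-0.4, 1.1, -0.8]
width: 91.2
finger_force: 0.0
```

Run:
```python
from h import *
import pickle
np.set_printoptions(precision=3,suppress=True)
s=manip.snapshot("wrist");cv2.imwrite("pics/w2.png",s["color"]);pickle.dump(s,open("w2.pkl","wb"))
for n in ["trolley_grip","cup_mouth","caddy"]: print(n,[(np.round(d["uv"],1),round(d["conf"],2)) for d in manip.find_in(n,"wrist")])
t=manip.sense();print(t["clock"],t["eef_pos"],t["ee_rot"],s["origin"])
for p in ([501.2,25.5,333],[501.2,25.5,315],[539,217,50]): print(proj(s,p))
```

```text
trolley_grip [(array([321.7, 160.4]), 0.78)]
cup_mouth [(array([441.7, 149.1]), 0.85), (array([388.6,  44.2]), 0.71), (array([498.3,  57.7]), 0.68), (array([324.4, 152.9]), 0.38)]
caddy [(array([323. , 153.6]), 0.77)]
4.825 [502.095  23.613 407.415] [[-0.979  0.202  0.001]
 [ 0.202  0.979  0.   ]
 [-0.001  0.    -1.   ]] [436.741  36.354 565.903]
[328.134 203.05 ]
[327.91  197.205]
[444.3   155.556]
```

View pics/w2.png

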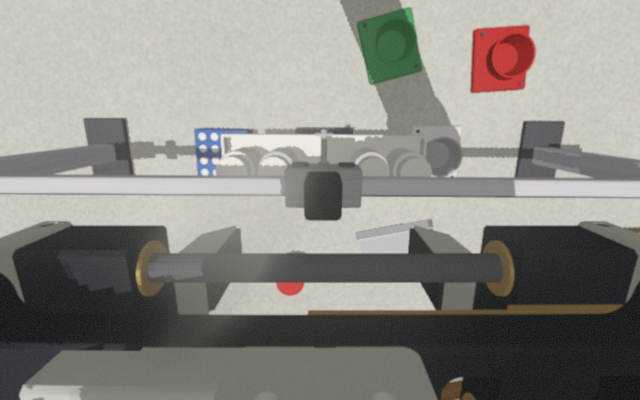

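Run:
```python
from h import *
import pickle
np.set_printoptions(precision=1,suppress=True)
s=pickle.load(open("w2.pkl","rb"));im=s["color"]
g=im.max(2)
m=(g[165:225,290:360]<62).astype(np.uint8);k,l,st,c=cv2.connectedComponentsWithStats(m);i=1+st[1:,4].argmax();print(st[i],c[i]+[290,165])
uv=c[i]+[290,165]
print("block",atz(s,uv,318),"far edge top",atz(s,[323,219],333),"L/R top",atz(s,[304.5,210],333),atz(s,[341.5,210],333))
e=np.diff(cv2.GaussianBlur(im,(3,3),0).astype(int).sum(2),axis=0)
for x in(50,150,240,400,450,500,580): print(x, e[165:205,x].argmax()+165.5,e[165:205,x].argmin()+165.5)
cup=im[118:190,400:475];cv2.imwrite("pics/cup2.png",cv2.resize(cup,None,fx=8,fy=8,interpolation=cv2.INTER_CUBIC))
```

```text
[ 32   8  19  46 413] [333.4 201.2]
block [504.7  29.4 318. ] far edge top [513.1  18.9 333. ] L/R top [502.9   6.3 333. ] [508.9  34.6 333. ]
50 176.5 192.5
150 177.5 174.5
240 177.5 165.5
400 196.5 193.5
450 196.5 176.5
500 197.5 176.5
580 180.5 177.5
```

View pics/cup2.png

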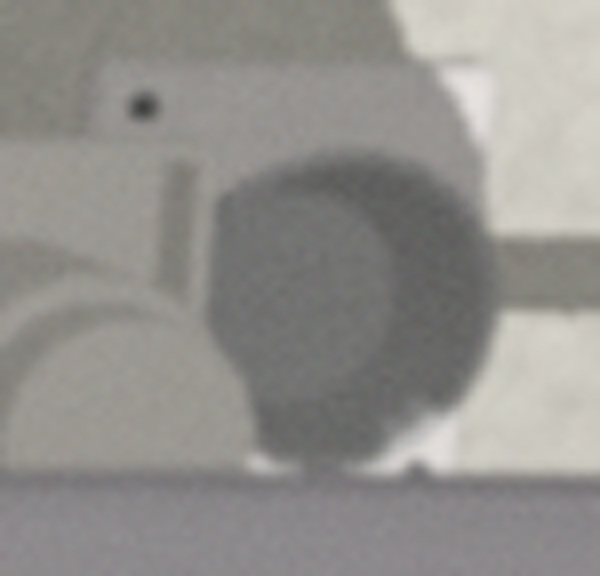

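drive_tool:
  targets:
    - [[9.1,-0.25,-0.3,-3.6,0,0,0],[9.1,0,0,-3.6,0,0,0],[9.1,0,0,-3.6,0,0,0],[9.1,0,0,0,0,0,0],[2,0,0,0,0,0,0],[2,0,0,0,0,0,0],[2,0,0,0,0,0,0],[2,0,0,0,0,0,0],[2,0,0,0,0,0,0],[2,0,0,0,0,0,0],[2,0,0,0,0,0,0]]
  grip_force: 50

```text
clock: 6.2
eef_pos: [499.3, 19.8, 298.7]
ee_rot: [[-0.979, 0.203, 0.0], [0.203, 0.979, 0.001], [0.0, 0.001, -1.0]]
ft_force: [-0.0, 1.2, 0.3]
width: 29.6
finger_force: 50.0
```

Run:
```python
from h import *
import pickle
np.set_printoptions(precision=3,suppress=True)
S={c:manip.snapshot(c) for c in("wrist","scene","top")}
pickle.dump(S,open("s0.pkl","wb"))
v=np.vstack([S["wrist"]["color"][110:250,120:520],S["scene"]["color"][130:270,200:600],S["top"]["color"][110:230,160:560]]);cv2.imwrite("pics/g.png",cv2.resize(v,None,fx=1.45,fy=1.45))
t=manip.sense();print(t["clock"],t["eef_pos"],t["q"],t["width"],t["finger_force"],t["ft_force"])
```

```text
6.35 [499.302  19.801 298.731] [ 0.869  0.291 -1.135  1.817  0.281  1.212  1.016] 29.50552661588046 49.99352216720581 [0.048 2.262 0.519]
```

View pics/g.png

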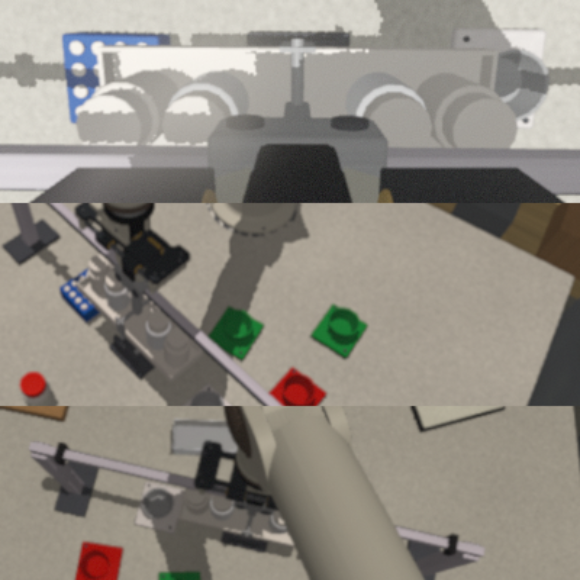

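```bash
cat > meas.py <<'E'
from h import *
import pickle,sys
from scipy.optimize import least_squares
W=3.7983
ref=pickle.load(open("s0.pkl","rb"))["wrist"]
A=np.array(ref["attitude"]);Y=np.array([.2015,.9795,0]);X=np.array([.9795,-.2015,0])
piv=np.array([499.3,19.8,172.])
r0=cv2.cvtColor(ref["color"],cv2.COLOR_BGR2GRAY).astype(np.float32)
pts=np.array([(u,v) for u in list(range(172,284,2))+list(range(366,480,2)) for v in range(142,206,2)],float)
f=200/np.tan(np.radians(ref["vfov"])/2)
def grad(g):
    g=cv2.GaussianBlur(g,(0,0),1.5);return np.stack([cv2.Sobel(g,cv2.CV_32F,1,0),cv2.Sobel(g,cv2.CV_32F,0,1)],2)
P=np.array([atz(ref,p,195) for p in pts])-piv
G0=grad(r0)[pts[:,1].astype(int),pts[:,0].astype(int)]
def warp(th):
    y=P@Y;z=P[:,2];c,s=np.cos(th),np.sin(th)
    Q=piv+np.outer(P@X,X)+np.outer(y*c-z*s,Y)+np.outer(y*s+z*c,[0,0,1])
    C=(Q-ref["origin"])@A;u=C[:,:2]/C[:,2:];return u*(1+ref["k1"]*(u**2).sum(1,keepdims=True))*f+[ref["cx"],ref["cy"]]
TH=np.arange(-.56,.561,.01);MAPS=[warp(t).astype(np.float32) for t in TH]
def theta(img):
    G=grad(cv2.cvtColor(img,cv2.COLOR_BGR2GRAY).astype(np.float32));sc=[]
    for m in MAPS:
        g=np.dstack([cv2.remap(G[...,k],m[:,0],m[:,1],cv2.INTER_LINEAR) for k in(0,1)]).reshape(-1,2)
        sc.append((g*G0).sum()/np.sqrt((g**2).sum()*(G0**2).sum()))
    i=int(np.argmax(sc));d=0
    if 0<i<len(sc)-1: d=.5*(sc[i-1]-sc[i+1])/(sc[i-1]-2*sc[i]+sc[i+1])
    return TH[i]+d*.01,sc[i]
if __name__=="__main__":
    n=int(sys.argv[1]);R=[]
    for i in range(n):
        t=manip.sense();s=manip.snapshot("wrist");R.append((t["clock"],s["color"],t["eef_pos"]))
    e=manip.sense();pickle.dump((R,e),open(sys.argv[2],"wb"))
    T=np.array([r[0] for r in R]);m=np.array([theta(r[1]) for r in R])
    print(np.c_[T,m].round(3).tolist())
    t1=e["clock"];w=np.clip(m[:,1],.05,1);B=np.c_[np.cos(W*(T-t1)),np.sin(W*(T-t1))/W,np.ones(n)*1]
    fit=least_squares(lambda p:w*(B[:,:2]@p-m[:,0]),[0,0],loss="soft_l1",f_scale=.03).x
    print("now",t1,"theta,rate",fit,"amp",np.hypot(fit[0],fit[1]/W),"res",(B[:,:2]@fit-m[:,0]).round(3))
    print("pos",e["eef_pos"].round(1),"s",((e["eef_pos"]-piv)@Y).round(1),"off",((e["eef_pos"]-piv)@X).round(1),"F",e["ft_force"].round(1),e["width"])
E
python3 meas.py 1 m0.pkl
```

```text
[[6.35, -0.0, 1.0]]
now 6.4 theta,rate [-1.00178951e-04  5.07004965e-06] amp 0.00010018784362145502 res [-0.]
pos [499.3  19.8 298.7] s -0.0 off -0.0 F [ 0.3  1.2 -0.2] 29.55747932423021
```

drive_tool:
  targets:
    - [[2,0.1,0.49,0,0,0,0],[2,0.1,0.49,0,0,0,0],[2,0.1,0.49,0,0,0,0],[2,0.1,0.49,0,0,0,0],[2,0.1,0.49,0,0,0,0],[2,0.1,0.49,0,0,0,0],[2,0.1,0.49,0,0,0,0],[2,0.1,0.49,0,0,0,0],[2,0.1,0.49,0,0,0,0],[2,0.1,0.49,0,0,0,0],[2,0.1,0.49,0,0,0,0],[2,0.1,0.49,0,0,0,0],[2,0.1,0.49,0,0,0,0],[2,0.1,0.49,0,0,0,0],[2,0.18,0.88,0,0,0,0],[2,0.24,1.175,0,0,0,0],[2,0.24,1.175,0,0,0,0],[2,0.18,0.88,0,0,0,0],[2,0.1,0.49,0,0,0,0]]

```text
clock: 8.78
eef_pos: [524.0, 134.0, 298.7]
ee_rot: [[-0.979, 0.204, 0.002], [0.204, 0.979, -0.0], [-0.002, 0.0, -1.0]]
ft_force: [6.8, -4.5, -2.5]
width: 29.8
finger_force: 50.0
```

```bash
python3 meas.py 20 m1.pkl
```

```text
[[8.775, 0.302, 0.476], [8.825, 0.282, 0.482], [8.875, 0.245, 0.487], [8.925, 0.197, 0.497], [8.975, 0.161, 0.531], [9.025, 0.133, 0.571], [9.075, 0.097, 0.683], [9.125, -0.006, 0.758], [9.175, -0.066, 0.662], [9.225, -0.092, 0.579], [9.275, -0.132, 0.561], [9.325, -0.166, 0.544], [9.375, -0.204, 0.526], [9.425, -0.231, 0.498], [9.475, -0.245, 0.479], [9.525, -0.251, 0.47], [9.575, -0.25, 0.473], [9.625, -0.241, 0.486], [9.675, -0.224, 0.509], [9.725, -0.193, 0.535]]
now 9.775 theta,rate [-0.17816754  0.76111456] amp 0.2681361568943114 res [-0.039 -0.033 -0.019 -0.002 -0.004 -0.02  -0.032  0.02   0.03   0.006
 -0.001 -0.008 -0.005 -0.006 -0.012 -0.016 -0.018 -0.018 -0.016 -0.02 ]
pos [524.2 134.6 298.8] s 117.5 off 1.3 F [ 8.8  1.3 -4.8] 29.92609994640392
```

```bash
cat > plan.py <<'E'
import numpy as np,sys
from scipy.linalg import null_space
th,om,D,N,tau,rx=map(float,sys.argv[1:7]);N=int(N);W=3.7983;L=.68;h=.125
T=N*h+.3 # end time
# velocity steps at times k*h+tau, k=0..N ; dv -> theta rate -dv/L
k=np.arange(N+1);t=T-(k*h+tau)
A=np.vstack([-np.sin(W*t)/W/L,-np.cos(W*t)/L,np.ones(N+1),(N-k)*h])
b=np.array([-(th*np.cos(W*T)+om*np.sin(W*T)/W),-(-th*W*np.sin(W*T)+om*np.cos(W*T)),0,D/1000])
dv=np.linalg.lstsq(A,b,rcond=None)[0]
v=np.cumsum(dv)[:N];u=v*h*1000
print("res",A@dv-b,"u mm",u.round(1),"s",np.cumsum(u).round(0))
ts=np.arange(0,T,.005);th_=th*np.cos(W*ts)+om*np.sin(W*ts)/W
for i in k: th_-=dv[i]/L*np.sin(W*np.clip(ts-i*h-tau,0,None))/W
print("max theta",abs(th_).max())
c=rx;print([[2,round(x/10*c/np.hypot(1,c),2),round(x/10/np.hypot(1,c),2),0,0,0,0] for x in u])
E
python3 plan.py -.172 .79 78 18 .03 .205
```

```text
res [-2.77555756e-17 -1.11022302e-16  1.31838984e-16 -2.77555756e-17] u mm [  7.5  16.3  24.4  29.8  31.1  27.7  20.1   9.7  -1.6 -11.6 -18.6 -21.3
 -19.7 -14.6  -7.7  -0.9   3.5   4.1] s [  7.  24.  48.  78. 109. 137. 157. 167. 165. 153. 135. 113.  94.  79.
  71.  70.  74.  78.]
max theta 0.18808577461360979
[[2, np.float64(0.15), np.float64(0.73), 0, 0, 0, 0], [2, np.float64(0.33), np.float64(1.6), 0, 0, 0, 0], [2, np.float64(0.49), np.float64(2.39), 0, 0, 0, 0], [2, np.float64(0.6), np.float64(2.92), 0, 0, 0, 0], [2, np.float64(0.62), np.float64(3.05), 0, 0, 0, 0], [2, np.float64(0.56), np.float64(2.71), 0, 0, 0, 0], [2, np.float64(0.4), np.float64(1.97), 0, 0, 0, 0], [2, np.float64(0.19), np.float64(0.95), 0, 0, 0, 0], [2, np.float64(-0.03), np.float64(-0.16), 0, 0, 0, 0], [2, np.float64(-0.23), np.float64(-1.14), 0, 0, 0, 0], [2, np.float64(-0.37), np.float64(-1.82), 0, 0, 0, 0], [2, np.float64(-0.43), np.float64(-2.09), 0, 0, 0, 0], [2, np.float64(-0.4), np.float64(-1.93), 0, 0, 0, 0], [2, np.float64(-0.29), np.float64(-1.43), 0, 0, 0, 0], [2, np.float64(-0.15), np.float64(-0.75), 0, 0, 0, 0], [2, np.float64(-0.02), np.float64(-0.09), 0, 0, 0, 0], [2, np.float64(0.07), np.float64(0.34), 0, 0, 0, 0], [2, np.float64(0.08), np.float64(0.4), 0, 0, 0, 0]]
```

```bash
sed -i 's/^dv=.*/dv=np.linalg.lstsq(A,b,rcond=None)[0]/; s/np.float64//' plan.py
for w in 0 1 2 3 4 5 6; do for N in 12 14 16 18; do python3 - $w $N <<'E'
import sys,subprocess,numpy as np,re
w,N=int(sys.argv[1]),sys.argv[2];W=3.7983;t=w*.125;th,om=-.172,.79
a=th*np.cos(W*t)+om*np.sin(W*t)/W;b=-th*W*np.sin(W*t)+om*np.cos(W*t)
o=subprocess.run(["python3","plan.py",str(a),str(b),"78",N,".03",".205"],capture_output=True,text=True).stdout
s=re.search(r"s \[(.*?)\]",o,re.S).group(1).split();s=[float(x) for x in s];print(w,N,min(s)+117,max(s)+117,re.search("max.*",o).group())
E
done;done
```

```text
0 12 117.0 117.0 max theta 0.20286928610722957
0 14 117.0 117.0 max theta 0.18940094847461633
0 16 117.0 117.0 max theta 0.18160387512474171
0 18 117.0 117.0 max theta 0.18808577461360979
1 12 117.0 117.0 max theta 0.1944791124977915
1 14 117.0 117.0 max theta 0.1806213364080693
1 16 117.0 117.0 max theta 0.18413818405808313
1 18 117.0 117.0 max theta 0.20209399565351482
2 12 117.0 117.0 max theta 0.1902839156629589
2 14 117.0 117.0 max theta 0.1939191710396504
2 16 117.0 117.0 max theta 0.20898167459470252
2 18 117.0 117.0 max theta 0.22703692039923887
3 12 117.0 117.0 max theta 0.21966448655706766
3 14 117.0 117.0 max theta 0.23022911490524853
3 16 117.0 117.0 max theta 0.2417204304081437
3 18 117.0 117.0 max theta 0.2516108266575474
4 12 117.0 117.0 max theta 0.26159252971485597
4 14 117.0 117.0 max theta 0.26161412113838844
4 16 117.0 117.0 max theta 0.26381520366437944
4 18 117.0 117.0 max theta 0.2664123043329586
5 12 117.0 117.0 max theta 0.2681981595670583
5 14 117.0 117.0 max theta 0.2681981595670583
5 16 117.0 117.0 max theta 0.2681981595670583
5 18 117.0 117.0 max theta 0.2681981595670583
6 12 117.0 117.0 max theta 0.24137384542086335
6 14 117.0 117.0 max theta 0.22681388857385262
6 16 117.0 117.0 max theta 0.2247220833732751
6 18 117.0 117.0 max theta 0.2247220833732751
```

```bash
cat > plan.py <<'E'
import numpy as np,sys,json
from scipy.optimize import minimize
th,om,s0,s1,N,tau,rx,lo,hi=map(float,sys.argv[1:10]);N=int(N);W=3.7983;L=.68;h=.125;D=s1-s0
T=N*h+.3;k=np.arange(N+1);t=T-(k*h+tau)
A=np.vstack([-np.sin(W*t)/W/L,-np.cos(W*t)/L,np.ones(N+1),(N-k)*h])
b=np.array([-(th*np.cos(W*T)+om*np.sin(W*T)/W),-(-th*W*np.sin(W*T)+om*np.cos(W*T)),0,D/1000])
C=np.tril(np.ones((N+1,N+1)))[:N]*h; C=np.cumsum(C,0)
dv=minimize(lambda x:10*x@x,np.linalg.lstsq(A,b,rcond=None)[0],jac=lambda x:20*x,method="SLSQP",options=dict(maxiter=500),
 constraints=[dict(type="eq",fun=lambda x:A@x-b,jac=lambda x:A),dict(type="ineq",fun=lambda x:np.r_[C@x-(lo-s0)/1e3,(hi-s0)/1e3-C@x],jac=lambda x:np.r_[C,-C])]).x
u=np.cumsum(dv)[:N]*h*1000
print("res",abs(A@dv-b).max(),"s",(s0+np.cumsum(u)).round(0))
ts=np.arange(0,T,.005);th_=th*np.cos(W*ts)+om*np.sin(W*ts)/W
for i in k: th_-=dv[i]/L*np.sin(W*np.clip(ts-i*h-tau,0,None))/W
print("max theta",abs(th_).max())
print(json.dumps([[2,round(x/10*rx/np.hypot(1,rx),2),round(x/10/np.hypot(1,rx),2),0,0,0,0] for x in u]))
E
python3 plan.py -.172 .79 117.5 196 18 .03 .208 95 258
python3 plan.py -.172 .79 117.5 196 13 .03 .208 95 258
```

```text
res 6.938893903907228e-17 s [120. 131. 149. 175. 203. 229. 249. 258. 257. 246. 227. 206. 187. 175.
 172. 177. 187. 196.]
max theta 0.2012101759141718
[[2, 0.06, 0.29, 0, 0, 0, 0], [2, 0.21, 0.99, 0, 0, 0, 0], [2, 0.38, 1.82, 0, 0, 0, 0], [2, 0.52, 2.49, 0, 0, 0, 0], [2, 0.58, 2.77, 0, 0, 0, 0], [2, 0.53, 2.57, 0, 0, 0, 0], [2, 0.39, 1.89, 0, 0, 0, 0], [2, 0.19, 0.93, 0, 0, 0, 0], [2, -0.02, -0.08, 0, 0, 0, 0], [2, -0.23, -1.09, 0, 0, 0, 0], [2, -0.38, -1.82, 0, 0, 0, 0], [2, -0.44, -2.09, 0, 0, 0, 0], [2, -0.39, -1.86, 0, 0, 0, 0], [2, -0.25, -1.19, 0, 0, 0, 0], [2, -0.06, -0.31, 0, 0, 0, 0], [2, 0.11, 0.52, 0, 0, 0, 0], [2, 0.21, 0.99, 0, 0, 0, 0], [2, 0.18, 0.86, 0, 0, 0, 0]]
res 1.1102230246251565e-16 s [106. 107. 127. 164. 206. 240. 257. 258. 257. 245. 225. 206. 196.]
max theta 0.18832896313052433
[[2, -0.23, -1.09, 0, 0, 0, 0], [2, 0.0, 0.02, 0, 0, 0, 0], [2, 0.41, 1.98, 0, 0, 0, 0], [2, 0.75, 3.61, 0, 0, 0, 0], [2, 0.86, 4.13, 0, 0, 0, 0], [2, 0.7, 3.34, 0, 0, 0, 0], [2, 0.35, 1.68, 0, 0, 0, 0], [2, 0.02, 0.1, 0, 0, 0, 0], [2, -0.03, -0.13, 0, 0, 0, 0], [2, -0.24, -1.16, 0, 0, 0, 0], [2, -0.4, -1.92, 0, 0, 0, 0], [2, -0.39, -1.85, 0, 0, 0, 0], [2, -0.21, -1.0, 0, 0, 0, 0]]
```

drive_tool:
  targets:
    - [[2,0.1,0.29,0,0,0,0],[2,0.24,0.99,0,0,0,0],[2,0.38,1.82,0,0,0,0],[2,0.52,2.49,0,0,0,0],[2,0.58,2.77,0,0,0,0],[2,0.53,2.57,0,0,0,0],[2,0.39,1.89,0,0,0,0],[2,0.19,0.93,0,0,0,0],[2,-0.02,-0.08,0,0,0,0],[2,-0.23,-1.09,0,0,0,0],[2,-0.38,-1.82,0,0,0,0],[2,-0.44,-2.09,0,0,0,0],[2,-0.39,-1.86,0,0,0,0],[2,-0.25,-1.19,0,0,0,0],[2,-0.06,-0.31,0,0,0,0],[2,0.11,0.52,0,0,0,0],[2,0.21,0.99,0,0,0,0],[2,0.18,0.86,0,0,0,0]]

```text
clock: 12.02
eef_pos: [540.7, 210.5, 298.8]
ee_rot: [[-0.979, 0.204, 0.002], [0.204, 0.979, -0.0], [-0.002, -0.0, -1.0]]
ft_force: [5.8, -3.6, -0.2]
width: 29.6
finger_force: 50.0
```

```bash
python3 meas.py 20 m2.pkl
```

```text
[[12.025, 0.041, 0.783], [12.075, 0.043, 0.738], [12.125, 0.045, 0.733], [12.175, 0.043, 0.738], [12.225, 0.042, 0.743], [12.275, 0.04, 0.753], [12.325, 0.036, 0.762], [12.375, 0.026, 0.776], [12.425, 0.019, 0.789], [12.475, 0.01, 0.801], [12.525, 0.001, 0.808], [12.575, -0.009, 0.812], [12.625, -0.017, 0.81], [12.675, -0.025, 0.803], [12.725, -0.033, 0.795], [12.775, -0.04, 0.785], [12.825, -0.046, 0.773], [12.875, -0.05, 0.765], [12.925, -0.052, 0.759], [12.975, -0.053, 0.757]]
now 13.025 theta,rate [-0.04594156  0.05642339] amp 0.048283490576068504 res [ 0.005  0.005  0.004  0.004  0.002 -0.    -0.002  0.001 -0.    -0.
  0.     0.    -0.    -0.001  0.     0.001  0.003  0.004  0.004  0.005]
pos [540.9 211.3 298.8] s 196.0 off 2.1 F [ 8.7  0.4 -2.9] 29.632920995977
```

```bash
python3 - <<'E'
from h import *
import pickle
np.set_printoptions(precision=1,suppress=True)
w2=pickle.load(open("w2.pkl","rb"));S=pickle.load(open("s0.pkl","rb"))
print("cup w2",atz(w2,[441.5,156.7],50),"right edge",atz(w2,[462.1,154.5],50))
c=np.array([540.,212.,50]);Y=np.array([.205,.979,0]);X=np.array([.979,-.205,0])
tiles=[]
sc0=cv2.imread("pics/scene0.png");tp0=cv2.imread("pics/top0.png")
for s,im in((w2,w2["color"]),(S["wrist"],S["wrist"]["color"]),(S["scene"],sc0),(S["top"],tp0)):
    p0=proj(s,c);x,y=int(p0[0])-35,int(p0[1])-30;k=5
    t=cv2.resize(im[y:y+55,x:x+75],None,fx=k,fy=k,interpolation=cv2.INTER_CUBIC)
    q=lambda p:tuple(int(v) for v in (proj(s,p)-[x,y]+.5)*k)
    for a in np.arange(0,6.28,.3): cv2.circle(t,q(c+34*np.cos(a)*X+34*np.sin(a)*Y),2,(0,0,255),-1)
    for i,j in((1,1),(1,-1),(-1,1),(-1,-1)): cv2.circle(t,q([c[0]+i*45*X[0]+j*50*Y[0],c[1]+i*45*X[1]+j*50*Y[1],8]),3,(0,255,255),-1)
    tiles.append(t)
cv2.imwrite("pics/ov.png",np.vstack([np.hstack(tiles[:2]),np.hstack(tiles[2:])]))
E
python3 plan.py -.05 .05 196 194 13 .03 .208 150 258
```

```text
cup w2 [539.9 212.2  50. ] right edge [543.3 246.1  50. ]
res 9.974659986866641e-17 s [193. 190. 188. 189. 193. 199. 205. 209. 211. 209. 204. 198. 194.]
max theta 0.05
[[2, -0.06, -0.3, 0, 0, 0, 0], [2, -0.07, -0.33, 0, 0, 0, 0], [2, -0.03, -0.15, 0, 0, 0, 0], [2, 0.03, 0.12, 0, 0, 0, 0], [2, 0.08, 0.39, 0, 0, 0, 0], [2, 0.12, 0.57, 0, 0, 0, 0], [2, 0.12, 0.58, 0, 0, 0, 0], [2, 0.09, 0.42, 0, 0, 0, 0], [2, 0.03, 0.14, 0, 0, 0, 0], [2, -0.04, -0.19, 0, 0, 0, 0], [2, -0.1, -0.46, 0, 0, 0, 0], [2, -0.12, -0.57, 0, 0, 0, 0], [2, -0.09, -0.43, 0, 0, 0, 0]]
```

View pics/ov.png

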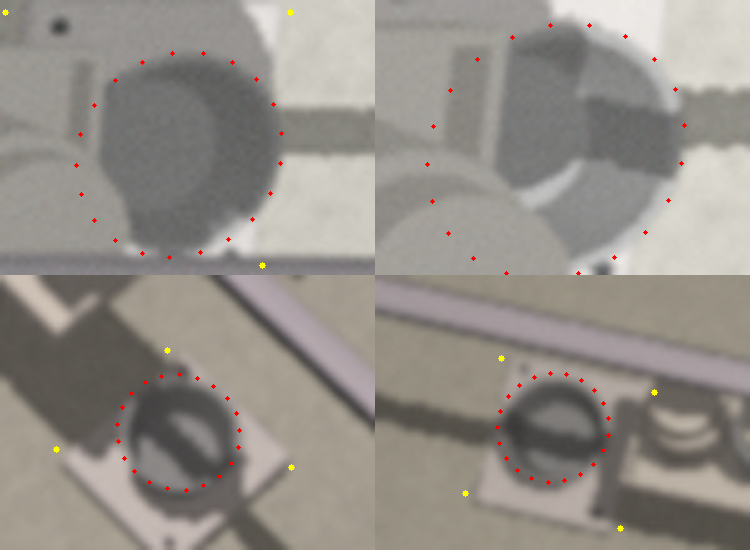

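The overlay fits in all four views, which puts the cup at about (540, 212), or s≈196. I'll do one small trimming stroke that ends there and relieves the side force.

```bash
python3 plan.py -.0495 .06 196 195.7 13 .03 .208 150 258
```

```text
res 1.148712201748392e-16 s [193. 190. 189. 191. 195. 201. 207. 211. 213. 211. 206. 200. 196.]
max theta 0.0495
[[2, -0.06, -0.27, 0, 0, 0, 0], [2, -0.06, -0.29, 0, 0, 0, 0], [2, -0.02, -0.11, 0, 0, 0, 0], [2, 0.03, 0.16, 0, 0, 0, 0], [2, 0.09, 0.42, 0, 0, 0, 0], [2, 0.12, 0.58, 0, 0, 0, 0], [2, 0.12, 0.58, 0, 0, 0, 0], [2, 0.09, 0.42, 0, 0, 0, 0], [2, 0.03, 0.13, 0, 0, 0, 0], [2, -0.04, -0.2, 0, 0, 0, 0], [2, -0.1, -0.47, 0, 0, 0, 0], [2, -0.12, -0.57, 0, 0, 0, 0], [2, -0.09, -0.43, 0, 0, 0, 0]]
```

drive_tool:
  targets:
    - [[2,-0.03,-0.27,0,0,0,0],[2,-0.03,-0.29,0,0,0,0],[2,0.01,-0.11,0,0,0,0],[2,0.05,0.16,0,0,0,0],[2,0.09,0.42,0,0,0,0],[2,0.12,0.58,0,0,0,0],[2,0.12,0.58,0,0,0,0],[2,0.09,0.42,0,0,0,0],[2,0.03,0.13,0,0,0,0],[2,-0.04,-0.2,0,0,0,0],[2,-0.1,-0.47,0,0,0,0],[2,-0.12,-0.57,0,0,0,0],[2,-0.09,-0.43,0,0,0,0]]

```text
clock: 14.65
eef_pos: [540.9, 211.4, 298.8]
ee_rot: [[-0.979, 0.203, 0.001], [0.203, 0.979, 0.002], [-0.001, 0.002, -1.0]]
ft_force: [7.7, 0.5, -2.7]
width: 29.8
finger_force: 50.0
```

```bash
python3 meas.py 26 m3.pkl
```

```text
[[14.65, 0.012, 0.791], [14.7, 0.012, 0.812], [14.75, 0.009, 0.816], [14.8, 0.006, 0.819], [14.85, 0.001, 0.822], [14.9, -0.003, 0.823], [14.95, -0.008, 0.825], [15.0, -0.012, 0.822], [15.05, -0.017, 0.819], [15.1, -0.021, 0.818], [15.15, -0.024, 0.815], [15.2, -0.027, 0.811], [15.25, -0.029, 0.81], [15.3, -0.029, 0.808], [15.35, -0.029, 0.808], [15.4, -0.028, 0.809], [15.45, -0.027, 0.812], [15.5, -0.024, 0.814], [15.55, -0.021, 0.818], [15.6, -0.017, 0.82], [15.65, -0.012, 0.822], [15.7, -0.008, 0.825], [15.75, -0.003, 0.823], [15.8, 0.002, 0.822], [15.85, 0.006, 0.819], [15.9, 0.01, 0.816]]
now 15.95 theta,rate [0.02021085 0.07005598] amp 0.027361666638194854 res [0.01  0.007 0.006 0.005 0.004 0.004 0.003 0.003 0.002 0.002 0.002 0.002
 0.002 0.002 0.002 0.002 0.003 0.003 0.004 0.004 0.004 0.005 0.005 0.005
 0.006 0.007]
pos [540.7 210.8 298.8] s 195.4 off 2.1 F [ 4.2 -3.1 -1.3] 30.029489900666412
```

The swing is about 0.02 rad, so I'll hold for five seconds.

drive_tool:
  targets:
    - [[2,0,0,0,0,0,0],[2,0,0,0,0,0,0],[2,0,0,0,0,0,0],[2,0,0,0,0,0,0],[2,0,0,0,0,0,0],[2,0,0,0,0,0,0],[2,0,0,0,0,0,0],[2,0,0,0,0,0,0],[2,0,0,0,0,0,0],[2,0,0,0,0,0,0],[2,0,0,0,0,0,0],[2,0,0,0,0,0,0],[2,0,0,0,0,0,0],[2,0,0,0,0,0,0],[2,0,0,0,0,0,0],[2,0,0,0,0,0,0],[2,0,0,0,0,0,0],[2,0,0,0,0,0,0],[2,0,0,0,0,0,0],[2,0,0,0,0,0,0]]

```text
clock: 18.45
eef_pos: [540.7, 210.8, 298.8]
ee_rot: [[-0.979, 0.203, 0.001], [0.203, 0.979, 0.0], [-0.001, 0.0, -1.0]]
ft_force: [3.8, -2.2, -0.7]
width: 30.0
finger_force: 50.0
```

drive_tool:
  targets:
    - [[2,0,0,0,0,0,0],[2,0,0,0,0,0,0],[2,0,0,0,0,0,0],[2,0,0,0,0,0,0],[2,0,0,0,0,0,0],[2,0,0,0,0,0,0],[2,0,0,0,0,0,0],[2,0,0,0,0,0,0],[2,0,0,0,0,0,0],[2,0,0,0,0,0,0],[2,0,0,0,0,0,0],[2,0,0,0,0,0,0],[2,0,0,0,0,0,0],[2,0,0,0,0,0,0],[2,0,0,0,0,0,0],[2,0,0,0,0,0,0],[2,0,0,0,0,0,0],[2,0,0,0,0,0,0],[2,0,0,0,0,0,0],[2,0,0,0,0,0,0]]

```text
clock: 20.95
eef_pos: [540.7, 210.8, 298.8]
ee_rot: [[-0.979, 0.203, 0.001], [0.203, 0.979, 0.0], [-0.001, 0.0, -1.0]]
ft_force: [5.2, -2.3, -1.4]
width: 29.9
finger_force: 50.0
```

```bash
python3 meas.py 14 m4.pkl
```

```text
[[20.95, 0.015, 0.81], [21.0, 0.017, 0.808], [21.05, 0.018, 0.807], [21.1, 0.018, 0.807], [21.15, 0.018, 0.806], [21.2, 0.017, 0.808], [21.25, 0.015, 0.81], [21.3, 0.013, 0.814], [21.35, 0.009, 0.817], [21.4, 0.006, 0.82], [21.45, 0.002, 0.823], [21.5, -0.003, 0.823], [21.55, -0.007, 0.824], [21.6, -0.011, 0.824]]
now 21.65 theta,rate [-0.0115986  -0.05581858] amp 0.018721390534240812 res [ 0.002  0.002  0.001  0.    -0.    -0.001 -0.001 -0.001 -0.001 -0.001
 -0.     0.001  0.002  0.003]
pos [540.7 210.8 298.8] s 195.4 off 2.1 F [ 4.1 -1.8 -0.3] 29.833345991084535
```

drive_tool:
  targets:
    - [[4,0,0,0,0,0,0],[5,0,0,0,0,0,0],[7,0,0,0,0,0,0],[7,0,0,0,0,0,0],[7,0,0,0,0,0,0],[7,0,0,0.5,0,0,0],[7,0,0,1.5,0,0,0],[7,0,0,3,0,0,0],[7,0,0,4,0,0,0],[7,0,0,3,0,0,0],[7,0,0,1,0,0,0],[7,0,0,0,0,0,0],[7,0,0,0,0,0,0]]

```text
clock: 23.28
eef_pos: [539.9, 210.0, 427.5]
ee_rot: [[-0.979, 0.203, -0.002], [0.203, 0.979, -0.001], [0.002, -0.001, -1.0]]
ft_force: [-0.6, 0.3, 0.5]
width: 69.8
finger_force: 0.0
```

Run:
```python
from h import *
import pickle,meas
np.set_printoptions(precision=1,suppress=True)
Wd=[(manip.sense()["clock"],manip.snapshot("wrist")) for i in range(24)]
pickle.dump(Wd,open("end.pkl","wb"));s=Wd[-1][1];im=s["color"]
t=manip.sense();print(t["clock"],t["eef_pos"],t["ft_force"],t["width"])
# block columns: dark in row just around top face
p=proj(s,[540.7,210.8,333]);print("expected top",p,proj(s,[540.7+15*.203,210.8+15*.979,333]),proj(s,[540.7-15*.203,210.8-15*.979,333]))
g=im.max(2).astype(int)
r=int(p[1])+6
print(r,g[r,int(p[0])-35:int(p[0])+36].tolist())
print([(np.round(d["uv"],1),round(d["conf"],2)) for d in manip.find_in("trolley_grip","wrist")])
# residual swing: vertical optical shift of +y tray end
a=cv2.cvtColor(Wd[0][1]["color"],cv2.COLOR_BGR2GRAY)
q=cv2.goodFeaturesToTrack(a[120:180,230:430],40,.02,4)+np.float32([230,120])
for k in range(2,24,3):
    n,st,_=cv2.calcOpticalFlowPyrLK(a,cv2.cvtColor(Wd[k][1]["color"],cv2.COLOR_BGR2GRAY),q,None);d=(n-q)[st.ravel()==1].reshape(-1,2);print(k,np.abs(d).max(0),np.median(d,0))
```

```text
24.475 [540.3 210.4 428.7] [-1.4 -0.1  0.3] 70.01441902999902
expected top [324.4 198.4] [342.2 198.4] [306.6 198.4]
204 [211, 207, 202, 202, 202, 202, 204, 204, 206, 205, 198, 188, 185, 187, 184, 180, 184, 185, 160, 109, 80, 82, 81, 78, 81, 75, 77, 79, 70, 72, 71, 73, 70, 73, 73, 71, 68, 65, 68, 69, 65, 69, 66, 67, 64, 66, 68, 63, 63, 63, 60, 65, 68, 111, 153, 156, 150, 152, 152, 158, 164, 167, 169, 171, 170, 173, 171, 176, 176, 182, 199]
[(array([324.7, 159.9]), 0.77)]
2 [0.3 0.2] [-0.   0.1]
5 [1.  0.3] [-0.4 -0.2]
8 [1.2 0.6] [-0.5 -0.4]
11 [1.  0.7] [-0.5 -0.5]
14 [1.  0.7] [-0.4 -0.6]
17 [1.  0.9] [-0.4 -0.6]
20 [1.  1.1] [-0.4 -0.6]
23 [1.  1.1] [-0.4 -0.6]
```

The trolley stayed where it was released and the residual swing is about a pixel, so I'm handing in.

```bash
python3 -c "
from bench import manip
print(manip.close_job())"
```

```text
the job is handed in; nothing more can be done
None
```

The caddy hangs level and nearly still (swing about 0.02 rad) with its foot within a few mm of the steel cup's centre by my measurements; it was held there over five seconds, the trolley is released and the arm clear, and the job is handed in, but the hand-in call returned no verdict.

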